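# Check-weigh candle jars on the counter balance and scan them in

## Task

Stand all the white candle jars with black lids (two or three of them) upright in the balance's near pan (the one nearer the robot), put steel weights in the far pan until the beam is level, and let go so that it stays level. Then hold the hand scanner over the barcode label on the carton, window a few centimetres straight above the label with its scan line along the label's length, steady for a good second. Finally lay the scanner flat back in its dock and stand the jars upright in the wooden tray; the weights may stay where they are, and the other goods on the counter are to be left alone.

Things in the scene. Friction and masses are not known exactly. Their poses are not given: they have to be found in the camera images.
- jar_large_1: large filled candle jar, white ceramic cylinder with black lid, 54 mm in diameter and 54 mm high, nominally 200 g (fill varies by up to 4 %); may be absent (None); origin at the centre of its underside, z up
- jar_large_2: large filled candle jar, white ceramic cylinder with black lid, 54 mm in diameter and 54 mm high, nominally 200 g (fill varies by up to 4 %); may be absent (None); origin at the centre of its underside, z up
- jar_small: small filled candle jar, white ceramic cylinder with black lid, 42 mm in diameter and 42 mm high, nominally 100 g (fill varies by up to 4 %); may be absent (None); origin at the centre of its underside, z up
- weight_100: 100 g plain steel weight: upright cylinder 28 mm in diameter and 22 mm high with a small knob (12 mm wide) on top, 12 mm more; origin at the centre of its underside, z up
- weight_200: 200 g plain steel weight: upright cylinder 34 mm in diameter and 28 mm high with a small knob (12 mm wide) on top, 12 mm more; origin at the centre of its underside, z up
- weight_300: 300 g plain steel weight: upright cylinder 40 mm in diameter and 31 mm high with a small knob (12 mm wide) on top, 12 mm more; origin at the centre of its underside, z up
- balance: two-pan counter balance, fixed; origin on the counter under its middle, x axis away from the robot: pan centres at x = -100 and +100 mm. Pans are level steel trays, outside 120 mm (x) by 220 mm (y), walls 3 mm, rim 12 mm above the floor; where a thing stands in a pan does not matter. A post between them (x within 25 mm of the middle, y 13 to 45 mm) rises 101 mm above the counter
- near_floor (a point): centre of the near pan's floor (top of the floor), axes as the balance's; it moves up and down with the pan, 55 mm above the counter when level
- far_floor (a point): centre of the far pan's floor (top of the floor), axes as the balance's; it moves up and down with the pan, 55 mm above the counter when level
- pan_near (a joint): height of the near pan above its level position (m): 0 when the beam is level, -0.012 when the near pan is right down, +0.012 when it is right up; the far pan moves oppositely. About 1.2 mm per 10 g of difference, so 100 g too much sends a pan to its stop; settles in about 1 s
- tray: wooden display tray, fixed, outside 200 mm (its x) by 120 mm (its y), walls 5 mm thick, floor 5 mm above the counter, rim 20 mm above the counter; stands to one side of the balance; origin at the centre of its underside, z up
- dock: black scanner dock, an open flat tray, fixed, outside 200 mm (its x) by 120 mm (its y), walls 5 mm thick, floor 5 mm above the counter, rim 14 mm above the counter; stands on the other side of the balance; origin at the centre of its underside, z up
- scanner: hand scanner, 160 g, lying in the dock: a straight grey handle 115 mm long (x from -65 to +50 mm), 28 mm wide (y), 30 mm high (z), with a white head 42 mm long (x from 47 to 89 mm), 66 mm wide, 26 mm high at its +x end. It looks straight down (its -z) from the window under the head and needs no trigger. Origin on its underside in the handle, near its centre of mass
- scanner_window (a point): middle of the scanner's window, on its underside 70 mm in +x from the scanner's origin, axes as the scanner's; the scan line runs along y (58 mm long)
- label (a point): middle of the barcode label (34 mm by 62 mm) that lies face up on top of a fixed cardboard carton 90 mm (x) by 80 mm (y), 50 mm high; z up; y is the label's long direction, across the bars, x along the bars. The scanner reads it from 20 to 110 mm straight above, with the scan line lying along the label's length
- gift_box: closed white and grey gift box, 90 mm square, 51 mm high, fixed, on the other side of the counter from the carton; origin at the centre of its underside, z up
- balm_tin: bystander: flat round tin, 52 mm in diameter, 22 mm high; origin at the centre of its underside, z up
- cream_pot: bystander: round amber pot with wooden lid, 62 mm in diameter, 46 mm high; origin at the centre of its underside, z up
- pump_bottle: bystander: amber pump bottle, 60 mm in diameter, 155 mm high; origin at the centre of its underside, z up
- soap_bar: bystander: soap bar 50 by 80 by 26 mm; origin at the centre of its underside, z up
- trinket_bowl: bystander: white bowl, 70 mm across, 30 mm high; origin at the centre of its underside, z up
- pillar_candle: bystander: bare pillar candle, 56 mm in diameter, 83 mm high with its wick; origin at the centre of its underside, z up
Mind the look-alikes: they are no part of the job. Leave any pink or turquoise look-alike of the weight_300 alone.

How it is judged:
By the outcome, as a careful person would: the job done as asked, in the order asked, and still so for the second after the job is handed in, with the robot touching nothing.
Of jar_large_1, jar_large_2, jar_small only 2 to 3 are there at a start; the rules pass over those that are not, and their reading is None.
At some moment in a run one of jar_large_1, jar_large_2, jar_small, weight_100, weight_200, weight_300 may be knocked a few centimetres aside while the robot is not near it.
It also fails if it takes over 210 s, if anything falls off the work surface, if the arm or the gripper's body presses on something with over 40 N, if the wrist force passes 120 N, or if a joint passes its speed limit or range.

## Robot

A 7-joint arm with a two-finger parallel gripper is mounted at the origin on the work surface. World frame = base frame: x ahead of the robot, y to its left, z up, the work surface at z = 0. Lengths are in m, angles in rad, forces in N, time in s.
With the tool pointing down it reaches from about 0.4 to 0.9 m from the base axis. Payload 5.5 kg.
Tool frame: the origin (TCP) lies midway between the tips of the shut fingers; the grasp point (between the pads) lies 19 mm behind it; z points along the fingers, y is the direction in which the jaws open and shut (so a half turn about z gives the same grasp; the last joint's range is limited). The gripper opens to 92 mm and grips with 3 to 60 N. Pads are 19 mm wide; open, the fingers measure 130 mm over their backs; the gripper's body (75 mm by 190 mm) begins 47 mm behind the grasp point.
Start: joints at [-1.013, 0.501, -0.427, 1.55, 0.221, 1.138, -0.21], TCP at [0.189, 0.622, 0.227] pointing down, gripper open.
Joint ranges: [-2.88, 2.88], [-0.31, 2.03], [-1.54, 1.56], [0.2, 2.42], [-1.41, 4.55], [0.19, 2.02], [-2.57, 2.57]. Speed limits (rad/s): [2.57, 2.57, 3.14, 3.14, 3.14, 3.14, 3.14].

## Interface

Orientations are given as a unit quaternion [x, y, z, w].
In Python, from workcell import * gives the robot as it stands.
- The arm moves only by the tool carry_out, never from a script. Its argument "motion" is a list of rows, each a list of 7 numbers: the shift along the tool's x, y, z in cm, then the turn, a rotation vector about the tool's x, y, z in rad, then the gripper command: -1 is fully open, 1 is shut, values between are in proportion. In form: [[tx, ty, tz, rx, ry, rz, fingers], ...]. A call has 1 to 5 rows; each row is the pose to reach, as a shift and turn from the pose commanded when the call began, along the tool's axes at that moment; what a row does not reach only later rows make up. A row lasts 1/8 s, in which the tool goes at most 62.5 mm and 10.7 degrees, less where a joint would pass 70% of its speed; a pose out of reach is approached as far as the arm can. A call with a gripper value outside its range is refused whole. The fingers move at their own pace and stop on an object; the grip force is fixed at half the most. Time passes only in rows, so rows that repeat a pose let the fingers close. It gives the time, the measured TCP pose, the force and the opening at its end, in the units of the state.
- sense(): the state, without advancing time (a new reading comes with each control period).
- camera(name): name is "scene" or "top" or "wrist"; returns the picture (400x640x3 uint8, red, green, blue); there is no depth.
- camera_model(name): a dict with "fx", "fy", "cx", "cy" (pixels), "T" (4x4, takes a point from camera to world coordinates). Camera axes: x right, y down, z forward; pixel columns grow to the right and rows downward; lengths in m; the calibration is good to about 2 mm. A picture is of the moment at which its call begins: read the wrist's pose just before it. camera_model takes no time and is no camera call; for the wrist camera it gives the pose at the moment of the call.
- close_job(): hands the job in, once; it reports no verdict.
The state is a dict: "clock": time; "joints": joint angles; "dq": joint speeds; "joint_efforts": joint torques, N m; "tcp_pos": TCP position; "eef_rot": TCP orientation; "ft_force": force on the tool from outside, world axes, zero at the start; "moment": the same for the moment, N m; "finger_gap": finger opening in m.
Only numpy, scipy, OpenCV 4.12 (cv2) and the standard library are available. Lean on these libraries where they do the work, as an engineer would, in place of code of your own. Each camera call takes 0.05 s, during which the arm holds its last target. There are 200 camera calls.

## Working session

There is one attempt and no reset: what is moved stays moved. The work goes in short steps, Python scripts to look and compute and a tool call to move; the robot and the scene stay as the last step left them, time stands still between calls to the robot, and variables do not carry over. Pictures are saved under pics/ and viewed, about 12 in all and at most 16, crops included, and the job is handed in when it is done.

Besides the shell and the picture viewer there is one more tool, called in YAML: its name, and indented under it one key for each argument. carry_out: Moves the arm, as the interface text tells. Its arguments: {"type":"object","properties":{"motion":{"type":"array"}},"required":["motion"]}

```bash
mkdir -p pics; cat > h.py <<'E'
from workcell import *
import numpy as np, cv2
from scipy.spatial.transform import Rotation as R
def save(cam,name,crop=None,s=1):
    im=camera(cam)
    if crop: im=im[crop[1]:crop[3],crop[0]:crop[2]]
    if s!=1: im=cv2.resize(im,None,fx=s,fy=s,interpolation=cv2.INTER_CUBIC)
    cv2.imwrite('pics/'+name,im[:,:,::-1])
def px2w(cam,u,v,z,m=None):
    m=m or camera_model(cam);T=np.array(m['T'])
    d=T[:3,:3]@[(u-m['cx'])/m['fx'],(v-m['cy'])/m['fy'],1];o=T[:3,3]
    return o+d*(z-o[2])/d[2]
def w2px(cam,p,m=None):
    m=m or camera_model(cam);T=np.array(m['T'])
    c=T[:3,:3].T@(np.array(p)-T[:3,3]); return np.array([m['fx']*c[0]/c[2]+m['cx'],m['fy']*c[1]/c[2]+m['cy']])
E
python3 - <<'E'
from h import *
save('top','t0.png',s=1.25);save('scene','s0.png',s=1.25)
for c in('top','scene','wrist'):
    m=camera_model(c);print(c,m['fx'],m['cx'],m['cy'],np.round(m['T'],3).tolist())
s=sense();print(s['tcp_pos'],s['eef_rot'],s['finger_gap'],s['clock'])
print(np.round(R.from_quat(s['eef_rot']).as_matrix(),3))
E
```

```text
top 452.383378768075 322.54647334202133 185.63573548408743 [[0.006, -0.988, 0.151, 0.353], [-1.0, -0.009, -0.019, 0.011], [0.02, -0.151, -0.988, 1.309], [0.0, 0.0, 0.0, 1.0]]
scene 373.86841887130373 317.2994842547531 205.26927564370092 [[-0.378, 0.775, -0.507, 1.123], [0.926, 0.325, -0.194, 0.224], [0.015, -0.542, -0.84, 1.028], [0.0, 0.0, 0.0, 1.0]]
wrist 352.72157911354657 313.02144033218394 199.95527351711252 [[0.29, 0.912, 0.291, 0.11], [0.957, -0.276, -0.09, 0.645], [-0.002, 0.305, -0.953, 0.384], [0.0, 0.0, 0.0, 1.0]]
[0.18871896 0.6213465  0.2257893 ] [ 1.46841735e-01  9.89159611e-01 -8.63582649e-04 -1.52222080e-04] 0.09164494405273865 0.1
[[-0.957  0.29  -0.001]
 [ 0.291  0.957 -0.002]
 [ 0.    -0.002 -1.   ]]
```

View pics/t0.png

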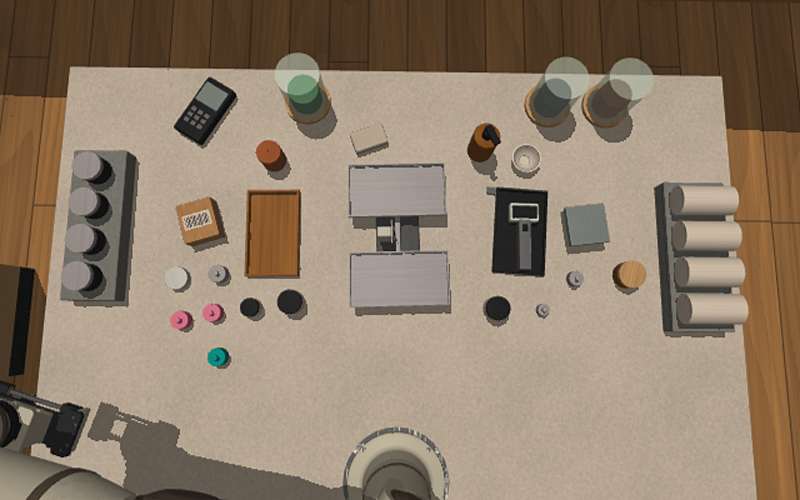

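View pics/s0.png

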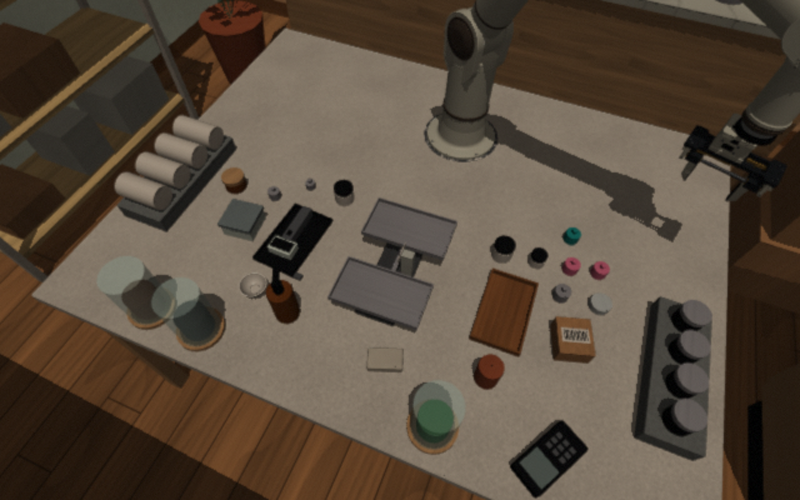

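The top view shows three jars: large at (290,302) and (497,308), small at (250,307). It also shows grey weights at (218,273), (575,279) and (543,310), the dock at (520,232), the carton at (200,221) and the tray at (273,233). Next I'll refine these.

```bash
cat > m.py <<'E'
from h import *
im=camera('top');cv2.imwrite('pics/raw.png',im[:,:,::-1])
m=camera_model('top')
def P(n,u,v,z): print(n,np.round(px2w('top',u/1.25,v/1.25,z,m),3))
g=im.astype(int).max(2)
for n,u,v,z in(('jl1',290,302,.054),('js',250,307,.042),('jl2',497,308,.054)):
    u0,v0=int(u/1.25),int(v/1.25);mask=np.zeros_like(g,np.uint8)
    mask[v0-16:v0+17,u0-16:u0+17]=(g[v0-16:v0+17,u0-16:u0+17]<62)
    nn,l,st,c=cv2.connectedComponentsWithStats(mask);k=1+np.argmax(st[1:,4]);print(st[k],c[k]*1.25);P(n,c[k][0]*1.25,c[k][1]*1.25,z)
for n,u,v,z in(('w218',218,272,.043),('w575',575,278,.04),('w543',543,309,.034),('label',198,220,.05)):P(n,u,v,z)
for n,pts,z in(('tray',[(247,190),(300,191),(299,276),(246,277)],.02),('dock',[(495,187),(547,190),(545,275),(492,273)],.014),
 ('near',[(350,253),(449,251),(450,307),(350,307)],.067),('far',[(349,165),(445,165),(446,213),(349,217)],.067),('scan',[(510,203),(539,203),(538,219),(510,221)],.03),('carton',[(177,203),(212,197),(219,235),(184,243)],.05)):
    q=[px2w('top',u/1.25,v/1.25,z,m)[:2] for u,v in pts];print(n,np.round(q,3).tolist(),np.round(np.mean(q,0),3))
a=im[130:270,125:270];b=im[130:270,375:520]
cv2.imwrite('pics/z.png',cv2.resize(np.hstack([a,b]),None,fx=2.7,fy=2.7,interpolation=cv2.INTER_CUBIC)[:,:,::-1])
E
python3 m.py
```

```text
[222 232  20  19 297] [289.30555556 301.40572391]
jl1 [0.389 0.236 0.054]
[192 239  16  14 178] [249.44522472 306.86095506]
js [0.376 0.326 0.042]
[388 237  20  20 297] [497.42845118 307.996633  ]
jl2 [ 0.377 -0.222  0.054]
w218 [0.453 0.399 0.043]
w575 [ 0.446 -0.402  0.04 ]
w543 [ 0.376 -0.329  0.034]
label [0.569 0.448 0.05 ]
tray [[0.646, 0.35], [0.645, 0.227], [0.447, 0.223], [0.444, 0.342]] [0.545 0.285]
dock [[0.661, -0.229], [0.655, -0.352], [0.454, -0.341], [0.458, -0.219]] [ 0.557 -0.285]
near [[0.495, 0.104], [0.502, -0.114], [0.379, -0.116], [0.377, 0.102]] [ 0.438 -0.006]
far [[0.695, 0.111], [0.698, -0.106], [0.587, -0.108], [0.576, 0.108]] [0.639 0.001]
scan [[0.619, -0.26], [0.62, -0.328], [0.582, -0.324], [0.577, -0.259]] [ 0.6   -0.293]
carton [[0.607, 0.497], [0.622, 0.42], [0.535, 0.399], [0.516, 0.476]] [0.57  0.448]
```

View pics/z.png

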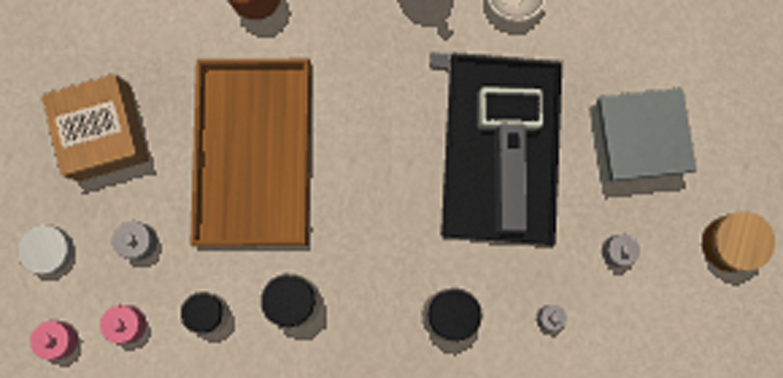

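Large jars are at (.389,.236) and (.377,-.222), and the small jar is at (.376,.326). Diameters in pixels agree with 54, 54 and 42 mm. Plan: balance against the 300 g (.453,.399) and 200 g (.446,-.402) weights.

```bash
cat >> h.py <<'E'
def go(x,y,z,phi):
    "shift (cm) and rotvec from present pose; phi: tool x=(-cos,sin,0), tool y=(sin,cos,0)"
    s=sense();A=R.from_quat(s['eef_rot']).as_matrix()
    d=A.T@(np.array([x,y,z])-s['tcp_pos'])*100
    B=np.array([[-np.cos(phi),np.sin(phi),0],[np.sin(phi),np.cos(phi),0],[0,0,-1]])
    r=R.from_matrix(A.T@B).as_rotvec();print(np.round(d,2),np.round(r,3),'t',round(s['clock'],2))
E
echo ok
```

```text
ok
```

carry_out:
  motion:
    - [-4,-4,1,0,0,0.16,-1]
    - [-8,-8,2,0,0,0.32,-1]
    - [-12,-12,3,0,0,0.48,-1]
    - [-16,-16,4,0,0,0.64,-1]
    - [-20,-20,5,0,0,0.8,-1]

```text
clock: 0.78
tcp_pos: [0.3227, 0.3706, 0.1764]
eef_rot: [0.523, 0.852, 0.0, 0.0]
ft_force: [0.7, 0.5, -0.1]
finger_gap: 0.0916
```

```bash
python3 -c "
from h import *
go(.389,.236,.15,1.5708);print(sense()['joints'])"
```

```text
[-15.    -0.2    2.64] [ 0.    -0.     0.471] t 0.78
[-0.7195317   0.25832407 -0.21774388  1.99582931  0.07092331  0.89434134
 -0.5040223 ]
```

carry_out:
  motion:
    - [-5,0,1,0,0,0.16,-1]
    - [-10,0,2,0,0,0.32,-1]
    - [-15,-0.2,2.6,0,0,0.471,-1]
    - [-15,-0.2,2.6,0,0,0.471,-1]

```text
clock: 1.27
tcp_pos: [0.3902, 0.2338, 0.1501]
eef_rot: [0.708, 0.706, -0.001, 0.001]
ft_force: [0.1, 1.2, 0.3]
finger_gap: 0.0917
```

```bash
python3 -c "
from h import *
m=camera_model('wrist');save('wrist','w1.png')
go(.389,.236,.026,1.5708)
print(w2px('wrist',(.389,.236,.054),m),w2px('wrist',(.376,.326,.042),m),w2px('wrist',(.453,.399,.043),m))"
```

```text
[-0.04 -0.04 12.45] [-0.     0.001  0.002] t 1.32
[310.63874989 198.37412263] [291.80296256  72.20539709] [409.2364929  -49.04296116]
```

View pics/w1.png

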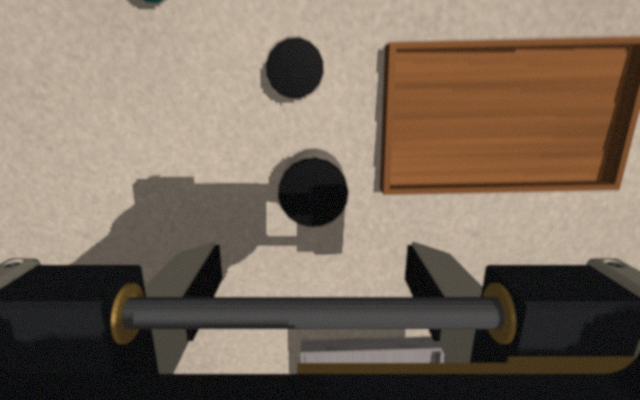

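The wrist view shows the large jar lid at (313,190), 2–6 mm from the prediction, and the small lid at (295,68). I'll use large (.391,.241) and small (.378,.328).

carry_out:
  motion:
    - [0.5,0.2,6,0,0,0,-0.5]
    - [0.5,0.2,10,0,0,0,-0.5]
    - [0.5,0.2,12.4,0,0,0,-0.5]
    - [0.5,0.2,12.4,0,0,0,-0.5]
    - [0.5,0.2,12.4,0,0,0,1]

```text
clock: 1.95
tcp_pos: [0.3912, 0.2446, 0.0275]
eef_rot: [0.705, 0.709, 0.001, -0.0]
ft_force: [0.7, -0.2, 1.0]
finger_gap: 0.0628
```

carry_out:
  motion:
    - [0,0,0,0,0,0,1]
    - [0,0,0,0,0,0,1]
    - [0,0,0,0,0,0,1]
    - [0,0,-5,0,0,0,1]
    - [0,0,-11,0,0,0,1]

```text
clock: 2.58
tcp_pos: [0.3898, 0.2423, 0.137]
eef_rot: [0.705, 0.709, -0.002, -0.0]
ft_force: [1.7, 1.3, -0.7]
finger_gap: 0.0537
```

```bash
python3 -c "
from h import *
go(.438,.068,.14,1.5708)"
```

```text
[-17.45   4.73  -0.28] [-0.003  0.002  0.005] t 2.58
```

carry_out:
  motion:
    - [-6,1.6,-0.3,0,0,0,1]
    - [-12,3.2,-0.3,0,0,0,1]
    - [-17.4,4.7,-0.3,0,0,0,1]
    - [-17.4,4.7,3,0,0,0,1]
    - [-17.4,4.7,5.3,0,0,0,1]

```text
clock: 3.2
tcp_pos: [0.4388, 0.0681, 0.0832]
eef_rot: [0.706, 0.708, 0.0, 0.0]
ft_force: [-0.4, -0.4, -2.0]
finger_gap: 0.0536
```

carry_out:
  motion:
    - [0,0,0,0,0,0,1]
    - [0,0,0,0,0,0,-0.5]
    - [0,0,0,0,0,0,-0.5]
    - [0,0,0,0,0,0,-0.5]
    - [0,0,-7,0,0,0,-0.5]

```text
clock: 3.82
tcp_pos: [0.4351, 0.0688, 0.1431]
eef_rot: [0.705, 0.709, -0.005, -0.003]
ft_force: [1.0, -0.4, 0.9]
finger_gap: 0.0686
```

```bash
python3 -c "
from h import *
m=camera_model('wrist');save('wrist','w2.png')
go(.378,.328,.1,1.5708)"
```

```text
[25.82 -6.26  5.27] [ 0.005 -0.001  0.005] t 3.88
```

View pics/w2.png

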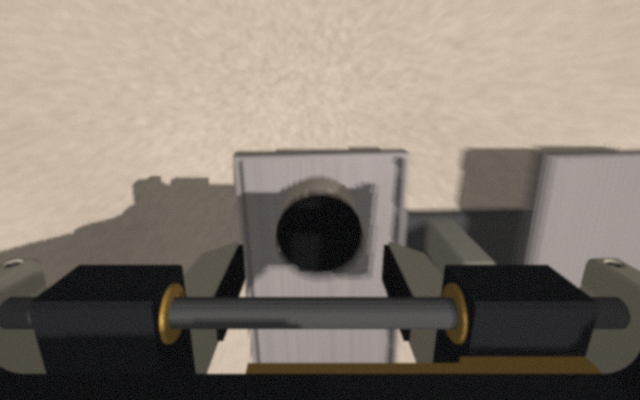

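The jar stands in the near pan, with its lid at (320,230). Next is the small jar.

carry_out:
  motion:
    - [5,-1.2,0,0,0,0,-0.5]
    - [10,-2.4,0,0,0,0,-0.5]
    - [15,-3.6,0,0,0,0,-0.5]
    - [20,-4.8,0,0,0,0,-0.5]
    - [25.8,-6.3,0,0,0,0,-0.5]

```text
clock: 4.5
tcp_pos: [0.3748, 0.3285, 0.147]
eef_rot: [0.706, 0.708, 0.001, 0.0]
ft_force: [0.8, 0.6, 0.2]
finger_gap: 0.069
```

carry_out:
  motion:
    - [0,0,0,0,0,0,-0.6]
    - [0,0,0,0,0,0,-0.6]

```text
clock: 4.75
tcp_pos: [0.3746, 0.3269, 0.1464]
eef_rot: [0.705, 0.709, -0.0, 0.0]
ft_force: [0.3, -0.9, -0.3]
finger_gap: 0.0732
```

```bash
cat >> h.py <<'E'
def blob(x,y,z,hi=45,w=45,show=None):
    "dark lid near expected (x,y,z) in wrist view -> world"
    m=camera_model('wrist');im=camera('wrist');u,v=w2px('wrist',(x,y,z),m).round().astype(int)
    g=cv2.GaussianBlur(im,(3,3),0).max(2);k=np.zeros_like(g)
    s=np.s_[max(v-w,0):v+w,max(u-w,0):u+w];k[s]=(g[s]<hi)*255
    n,l,st,c=cv2.connectedComponentsWithStats(k)
    if n<2: print('no blob');return
    i=1+np.argmax(st[1:,4]);print('exp',u,v,'got',c[i].round(),'box',st[i],px2w('wrist',*c[i],z,m).round(4))
    if show: cv2.imwrite('pics/'+show,im[:,:,::-1])
E
python3 -c "
from h import *
blob(.378,.328,.042,show='w3.png')
go(.378,.328,.018,1.5708)"
```

```text
exp 316 197 got [317. 195.] box [ 292  170   50   50 2030] [0.3781 0.3297 0.042 ]
[ 0.21  0.3  12.83] [0.    0.001 0.004] t 4.8
```

carry_out:
  motion:
    - [0.3,0.3,6,0,0,0,-0.6]
    - [0.3,0.3,10.5,0,0,0,-0.6]
    - [0.3,0.3,12.8,0,0,0,-0.6]
    - [0.3,0.3,12.8,0,0,0,-0.6]
    - [0.3,0.3,12.8,0,0,0,1]

```text
clock: 5.42
tcp_pos: [0.3788, 0.3298, 0.0192]
eef_rot: [0.706, 0.708, 0.001, 0.0]
ft_force: [0.4, 0.2, 0.6]
finger_gap: 0.0676
```

carry_out:
  motion:
    - [0,0,0,0,0,0,1]
    - [0,0,0,0,0,0,1]
    - [0,0,0,0,0,0,1]
    - [0,0,-5,0,0,0,1]
    - [0,0,-11,0,0,0,1]

```text
clock: 6.05
tcp_pos: [0.3764, 0.3292, 0.1282]
eef_rot: [0.705, 0.709, -0.002, -0.0]
ft_force: [0.3, 0.8, -1.1]
finger_gap: 0.0413
```

carry_out:
  motion:
    - [-5,0.5,-2.5,0,0,0,1]
    - [-10,2,-3,0,0,0,1]
    - [-15,3.5,-3,0,0,0,1]
    - [-20,4.5,-3,0,0,0,1]
    - [-25,6,-3,0,0,0,1]

```text
clock: 6.68
tcp_pos: [0.4386, 0.079, 0.1584]
eef_rot: [0.705, 0.709, 0.0, -0.0]
ft_force: [1.3, -0.2, -0.8]
finger_gap: 0.0412
```

```bash
python3 -c "
from h import *
go(.438,.0,.062,1.5708)"
```

```text
[-7.9  -0.11  9.64] [ 0.    -0.     0.006] t 6.67
```

carry_out:
  motion:
    - [-5,0,0,0,0,0,1]
    - [-7.9,0,2,0,0,0,1]
    - [-7.9,0,6,0,0,0,1]
    - [-7.9,0,9.6,0,0,0,1]
    - [-7.9,0,9.6,0,0,0,1]

```text
clock: 7.3
tcp_pos: [0.438, 0.0013, 0.0607]
eef_rot: [0.705, 0.709, -0.001, -0.001]
ft_force: [-0.6, 0.1, -1.5]
finger_gap: 0.0414
```

carry_out:
  motion:
    - [0,0,0,0,0,0,-0.5]
    - [0,0,0,0,0,0,-0.5]
    - [0,0,0,0,0,0,-0.5]
    - [0,0,-5,0,0,0,-0.5]
    - [0,0,-9,0,0,0,-0.5]

```text
clock: 7.92
tcp_pos: [0.4392, 0.0015, 0.1538]
eef_rot: [0.705, 0.709, 0.0, 0.0]
ft_force: [0.8, 0.4, 0.3]
finger_gap: 0.0687
```

carry_out:
  motion:
    - [-5,-1.5,0,0,0,0,-0.5]
    - [-10,-3,0,0,0,0,-0.5]
    - [-15,-4.5,0,0,0,0,-0.5]
    - [-21,-6,0,0,0,0,-0.5]
    - [-21,-6,0,0,0,0,-0.5]

```text
clock: 8.55
tcp_pos: [0.3789, -0.2135, 0.153]
eef_rot: [0.708, 0.706, -0.0, 0.001]
ft_force: [-0.5, 0.8, -0.7]
finger_gap: 0.0688
```

```bash
python3 -c "
from h import *
blob(.377,-.222,.054,show='w4.png')
go(.377,-.222,.026,1.5708);print(sense()['joints'])"
```

```text
exp 310 210 got [313. 208.] box [ 281  175   65   66 3357] [ 0.3797 -0.2198  0.054 ]
[-1.11 -0.27 12.67] [ 0.001  0.001 -0.   ] t 8.6
[ 0.198522    0.1892095   0.27207555  2.15851835 -0.07024115  0.80087657
  0.51453641]
```

carry_out:
  motion:
    - [-0.8,0,6,0,0,0,-0.5]
    - [-0.8,0,10.5,0,0,0,-0.5]
    - [-0.8,0,12.7,0,0,0,-0.5]
    - [-0.8,0,12.7,0,0,0,-0.5]
    - [-0.8,0,12.7,0,0,0,1]

```text
clock: 9.22
tcp_pos: [0.3813, -0.2163, 0.026]
eef_rot: [0.705, 0.709, 0.0, 0.0]
ft_force: [0.2, -0.5, -0.6]
finger_gap: 0.0632
```

carry_out:
  motion:
    - [0,0,0,0,0,0,1]
    - [0,0,0,0,0,0,1]
    - [0,0,0,0,0,0,1]
    - [0,0,-5,0,0,0,1]
    - [0,0,-11,0,0,0,1]

```text
clock: 9.85
tcp_pos: [0.3791, -0.2163, 0.1358]
eef_rot: [0.705, 0.709, -0.001, -0.001]
ft_force: [1.4, 0.6, -1.4]
finger_gap: 0.0535
```

carry_out:
  motion:
    - [4,1,-1,0,0,0,1]
    - [8,3,-1,0,0,0,1]
    - [12,5,-1,0,0,0,1]
    - [12,5,-1,0,0,0,1]

```text
clock: 10.35
tcp_pos: [0.4313, -0.093, 0.1457]
eef_rot: [0.703, 0.711, 0.001, 0.0]
ft_force: [-0.2, -0.6, -1.8]
finger_gap: 0.0532
```

```bash
python3 -c "
from h import *
go(.438,-.066,.070,1.5708)"
```

```text
[2.69 0.69 7.58] [ 0.002 -0.001  0.011] t 10.35
```

carry_out:
  motion:
    - [2.7,0.7,0,0,0,0,1]
    - [2.7,0.7,4,0,0,0,1]
    - [2.7,0.7,7.6,0,0,0,1]
    - [2.7,0.7,7.6,0,0,0,1]
    - [2.7,0.7,7.6,0,0,0,-0.5]

```text
clock: 10.98
tcp_pos: [0.4363, -0.0702, 0.0697]
eef_rot: [0.706, 0.708, -0.0, -0.0]
ft_force: [-1.1, -0.4, 0.3]
finger_gap: 0.0598
```

carry_out:
  motion:
    - [0,0,0,0,0,0,-0.5]
    - [0,0,0,0,0,0,-0.5]
    - [0,0,0,0,0,0,-0.5]
    - [0,0,-4,0,0,0,-0.5]
    - [0,0,-8,0,0,0,-0.5]

```text
clock: 11.6
tcp_pos: [0.436, -0.0695, 0.1499]
eef_rot: [0.705, 0.709, -0.001, -0.0]
ft_force: [0.3, -0.3, 0.9]
finger_gap: 0.0686
```

carry_out:
  motion:
    - [-6,0,0,0,0,0,-0.5]
    - [-12,0,0,0,0,0,-0.5]
    - [-18,0,0,0,0,0,-0.5]
    - [-24,0,0,0,0,0,-0.5]
    - [-30,0,0,0,0,0,-0.5]

```text
clock: 12.22
tcp_pos: [0.4381, -0.3712, 0.1494]
eef_rot: [0.705, 0.709, 0.0, 0.0]
ft_force: [1.3, -0.1, 0.1]
finger_gap: 0.0686
```

carry_out:
  motion:
    - [-3.5,0.5,0,0,0,0,-0.5]
    - [-3.5,0.5,0,0,0,0,-0.5]

```text
clock: 12.48
tcp_pos: [0.4421, -0.4081, 0.1492]
eef_rot: [0.707, 0.707, -0.001, 0.001]
ft_force: [-0.3, -0.5, -0.5]
finger_gap: 0.0694
```

```bash
python3 -c "
from h import *
m=camera_model('wrist');save('wrist','w5.png');save('top','t5.png',(100,100,560,300),1.7)
go(.446,-.402,.008,1.5708)
print(w2px('wrist',(.446,-.402,.04),m))
T=np.array(m['T']);np.save('m5.npy',T)"
```

```text
[ 0.17  0.32 14.08] [-0.001 -0.001  0.005] t 12.57
[317.10743394 188.49042062]
```

View pics/w5.png

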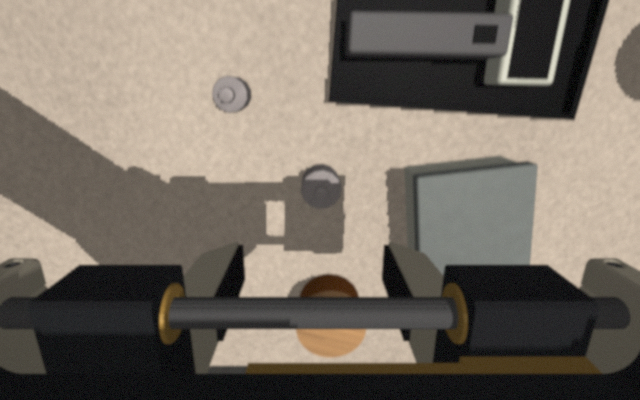

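View pics/t5.png

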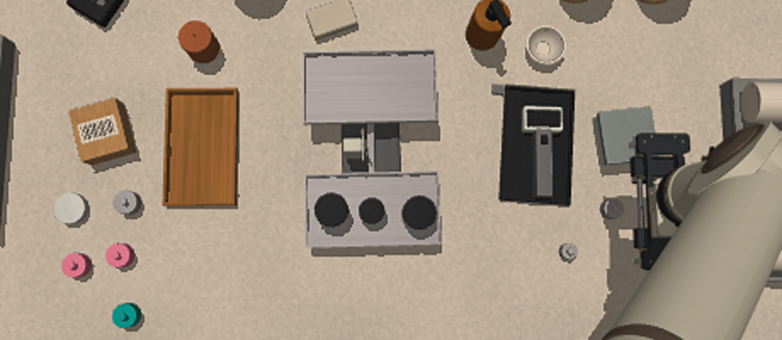

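The three jars stand in the pan. The 200 g weight is at (321,186), about (.449,-.400). The gift box is close on the +x side, so I'll turn the jaws 45°.

carry_out:
  motion:
    - [0.4,0.6,1,0,0,-0.16,-0.3]
    - [0.4,0.6,2,0,0,-0.32,-0.2]
    - [0.4,0.6,4,0,0,-0.48,-0.1]
    - [0.4,0.6,6,0,0,-0.64,-0.1]
    - [0.4,0.6,8,0,0,-0.785,-0.1]

```text
clock: 13.2
tcp_pos: [0.4499, -0.3981, 0.0688]
eef_rot: [0.377, 0.926, 0.001, -0.0]
ft_force: [-0.6, 0.1, -0.1]
finger_gap: 0.0506
```

```bash
python3 -c "
from h import *
go(.449,-.400,.008,.785)"
```

```text
[-0.07 -0.21  6.08] [ 0.001 -0.001  0.012] t 13.2
```

carry_out:
  motion:
    - [0,-0.2,4,0,0,0,-0.1]
    - [0,-0.2,6.1,0,0,0,-0.1]
    - [0,-0.2,6.1,0,0,0,-0.1]
    - [0,-0.2,6.1,0,0,0,1]
    - [0,-0.2,6.1,0,0,0,1]

```text
clock: 13.82
tcp_pos: [0.4487, -0.4027, 0.0097]
eef_rot: [0.38, 0.925, -0.0, 0.001]
ft_force: [-0.2, -0.7, -0.3]
finger_gap: 0.0352
```

carry_out:
  motion:
    - [0,0,0,0,0,0,1]
    - [0,0,0,0,0,0,1]
    - [0,0,-5,0,0,0,1]
    - [0,0,-10,0,0,0,1]
    - [0,0,-13.5,0,0,0,1]

```text
clock: 14.45
tcp_pos: [0.4483, -0.4021, 0.1454]
eef_rot: [0.381, 0.925, -0.0, 0.001]
ft_force: [0.2, -0.5, -3.7]
finger_gap: 0.0333
```

```bash
python3 -c "
from h import *
go(.640,-.05,.145,.785);go(.438,-.34,.09,1.57)"
```

```text
[11.17 38.51  0.04] [0.    0.002 0.004] t 14.45
[5.11 3.69 5.54] [0.001 0.001 0.789] t 14.45
```

carry_out:
  motion:
    - [1.7,5.8,0,0,0,0,1]
    - [3.4,11.6,0,0,0,0,1]
    - [5.1,17.4,0,0,0,0,1]
    - [6.8,23.2,0,0,0,0,1]
    - [8.4,29,0,0,0,0,1]

```text
clock: 15.08
tcp_pos: [0.5926, -0.1348, 0.1431]
eef_rot: [0.381, 0.925, 0.0, -0.0]
ft_force: [0.9, -1.0, -2.2]
finger_gap: 0.0335
```

carry_out:
  motion:
    - [1.4,4.8,0,0,0,0,1]
    - [2.8,9.5,0,0,0,0,1]
    - [2.8,9.5,4,0,0,0,1]
    - [2.8,9.5,6.5,0,0,0,1]
    - [2.8,9.5,6.5,0,0,0,1]

```text
clock: 15.7
tcp_pos: [0.6368, -0.0489, 0.076]
eef_rot: [0.38, 0.925, -0.001, -0.003]
ft_force: [-2.1, 0.9, 0.8]
finger_gap: 0.0331
```

carry_out:
  motion:
    - [0,0,0.2,0,0,0,1]
    - [0,0,0.2,0,0,0,0]
    - [0,0,0.2,0,0,0,0]
    - [0,0,0.2,0,0,0,0]
    - [0,0,-3,0,0,0,0]

```text
clock: 16.32
tcp_pos: [0.637, -0.0494, 0.1062]
eef_rot: [0.381, 0.925, -0.001, -0.003]
ft_force: [0.2, -1.5, 0.8]
finger_gap: 0.0461
```

```bash
python3 -c "
from h import *
go(.453,.399,.17,.785)"
```

```text
[44.65 18.88 -6.27] [-0.004 -0.004  0.004] t 16.32
```

carry_out:
  motion:
    - [2,0.8,-6.2,0,0,0,0]
    - [7,3,-6.4,0,0,0,0]
    - [12.5,5.3,-6.4,0,0,0,0]
    - [18,7.6,-6.4,0,0,0,0]
    - [23.5,9.9,-6.4,0,0,0,0]

```text
clock: 16.95
tcp_pos: [0.5414, 0.1879, 0.1729]
eef_rot: [0.381, 0.925, 0.0, 0.0]
ft_force: [0.6, 0.4, 0.2]
finger_gap: 0.0456
```

carry_out:
  motion:
    - [5.5,2.3,0,0,0,0.16,-0.1]
    - [11,4.6,0,0,0,0.32,-0.2]
    - [16,6.8,0,0,0,0.48,-0.2]
    - [21.1,9,0,0,0,0.64,-0.2]
    - [21.1,9,0,0,0,0.785,-0.2]

```text
clock: 17.58
tcp_pos: [0.4513, 0.4053, 0.1725]
eef_rot: [0.704, 0.71, 0.001, -0.002]
ft_force: [-0.3, -1.0, -0.1]
finger_gap: 0.0558
```

carry_out:
  motion:
    - [0,0,0,0,0,0,-0.2]
    - [0,0,0,0,0,0,-0.2]

```text
clock: 17.82
tcp_pos: [0.4562, 0.3976, 0.1724]
eef_rot: [0.705, 0.709, 0.0, 0.0]
ft_force: [0.1, -0.2, 0.1]
finger_gap: 0.055
```

```bash
python3 -c "
from h import *
m=camera_model('wrist');save('wrist','w6.png')
go(.453,.399,.009,1.5708);print(w2px('wrist',(.453,.399,.031),m))"
```

```text
[ 0.16 -0.33 16.34] [0.    0.    0.005] t 17.88
[308.5460218 183.7841076]
```

View pics/w6.png

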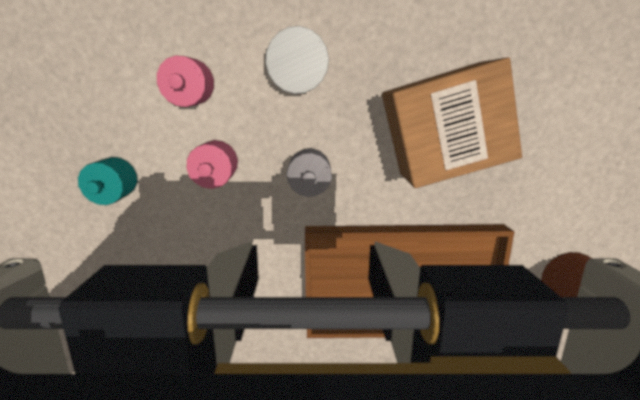

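The 300 g weight is at about (308,177), roughly (.453,.404). There is clear space for the jaws along x: the pink look-alike's edge is at 237 and the carton corner at 412.

carry_out:
  motion:
    - [0.6,-0.3,6,0,0,0,-0.2]
    - [0.6,-0.3,12,0,0,0,-0.2]
    - [0.6,-0.3,16.3,0,0,0,-0.2]
    - [0.6,-0.3,16.3,0,0,0,-0.2]
    - [0.6,-0.3,16.3,0,0,0,1]

```text
clock: 18.5
tcp_pos: [0.4539, 0.4049, 0.0108]
eef_rot: [0.706, 0.709, 0.001, 0.0]
ft_force: [0.6, -0.1, 0.4]
finger_gap: 0.049
```

carry_out:
  motion:
    - [0,0,0,0,0,0,1]
    - [0,0,0,0,0,0,1]
    - [0,0,-5,0,0,0,1]
    - [0,0,-10,0,0,0,1]
    - [0,0,-14,0,0,0,1]

```text
clock: 19.12
tcp_pos: [0.4527, 0.4049, 0.1519]
eef_rot: [0.705, 0.709, 0.001, -0.0]
ft_force: [-0.3, 0.1, -3.4]
finger_gap: 0.0393
```

```bash
python3 -c "
from h import *
go(.639,.06,.15,1.5708)"
```

```text
[-34.59  18.45   0.17] [ 0.002 -0.002  0.005] t 19.12
```

carry_out:
  motion:
    - [-5,2.6,0,0,0,0,1]
    - [-10,5.3,0,0,0,0,1]
    - [-15,8,0,0,0,0,1]
    - [-20,10.6,0,0,0,0,1]
    - [-25,13.3,0,0,0,0,1]

```text
clock: 19.75
tcp_pos: [0.5871, 0.1538, 0.1498]
eef_rot: [0.705, 0.709, 0.0, 0.0]
ft_force: [1.0, 0.5, -3.0]
finger_gap: 0.0391
```

carry_out:
  motion:
    - [-5,2.6,0,0,0,0,1]
    - [-9.6,5.1,0,0,0,0,1]
    - [-9.6,5.1,4,0,0,0,1]
    - [-9.6,5.1,7,0,0,0,1]
    - [-9.6,5.1,7.2,0,0,0,1]

```text
clock: 20.38
tcp_pos: [0.6357, 0.0593, 0.075]
eef_rot: [0.705, 0.709, -0.002, -0.002]
ft_force: [-0.3, 0.5, -1.8]
finger_gap: 0.0392
```

carry_out:
  motion:
    - [0,0,0.1,0,0,0,1]
    - [0,0,0.1,0,0,0,-0.2]
    - [0,0,0.1,0,0,0,-0.2]
    - [0,0,0.1,0,0,0,-0.2]
    - [0,0,-4,0,0,0,-0.2]

```text
clock: 21.0
tcp_pos: [0.6353, 0.0594, 0.1146]
eef_rot: [0.705, 0.709, -0.003, -0.002]
ft_force: [0.1, -0.0, 0.5]
finger_gap: 0.0549
```

```bash
python3 -c "
from h import *
go(.50,-.15,.2,0)"
```

```text
[-20.88 -13.7   -8.43] [-0.006 -0.005 -1.566] t 21.0
```

carry_out:
  motion:
    - [-2,-1,-6,0,0,-0.16,-0.2]
    - [-6,-3,-8.4,0,0,-0.32,-0.2]
    - [-10,-6,-8.4,0,0,-0.48,-0.2]
    - [-15,-9,-8.4,0,0,-0.64,-0.2]
    - [-20.9,-13.7,-8.4,0,0,-0.8,-0.2]

```text
clock: 21.62
tcp_pos: [0.5099, -0.1416, 0.202]
eef_rot: [0.371, 0.929, 0.0, 0.001]
ft_force: [0.1, -1.0, 0.5]
finger_gap: 0.0551
```

carry_out:
  motion:
    - [0,0,0,0,0,-0.16,-0.2]
    - [0,0,0,0,0,-0.32,-0.2]
    - [0,0,0,0,0,-0.48,-0.2]
    - [0,0,0,0,0,-0.64,-0.2]
    - [0,0,0,0,0,-0.766,-0.2]

```text
clock: 22.25
tcp_pos: [0.5104, -0.1401, 0.2016]
eef_rot: [-0.002, 1.0, -0.0, 0.0]
ft_force: [-0.4, 0.1, 0.0]
finger_gap: 0.0552
```

carry_out:
  motion:
    - [0,0,0,0,0,0,-0.2]
    - [0,0,0,0,0,0,-0.2]
    - [0,0,0,0,0,0,-0.2]

```text
clock: 22.62
tcp_pos: [0.5103, -0.14, 0.2013]
eef_rot: [0.001, 1.0, -0.0, 0.0]
ft_force: [-0.5, 0.3, -0.6]
finger_gap: 0.0553
```

```bash
python3 -c "
from h import *
a=camera('scene')[130:275,215:395];b=camera('top')[110:270,240:470]
a=cv2.resize(a,None,fx=2.2,fy=2.2,interpolation=cv2.INTER_CUBIC);b=cv2.resize(b,(400*230//230,319),interpolation=cv2.INTER_CUBIC)
cv2.imwrite('pics/b.png',np.hstack([a,b])[:,:,::-1])if a.shape[0]==b.shape[0] else print(a.shape,b.shape)
m=camera_model('top')
# handle axis and head from first picture (zoom px -> full px)
for u,v,z in((511,128,.035),(511,228,.035),(511,86,.031),(511,129,.031)):
    print(px2w('top',375+(u-391.5)/2.7,130+v/2.7,z,m).round(4))
go(.535,-.29,.15,0)"
```

```text
[ 0.5746 -0.2907  0.035 ]
[ 0.468 -0.288  0.035]
[ 0.6209 -0.2929  0.031 ]
[ 0.5742 -0.2917  0.031 ]
[ -2.48 -15.     5.12] [-0. -0. -0.] t 22.73
```

View pics/b.png

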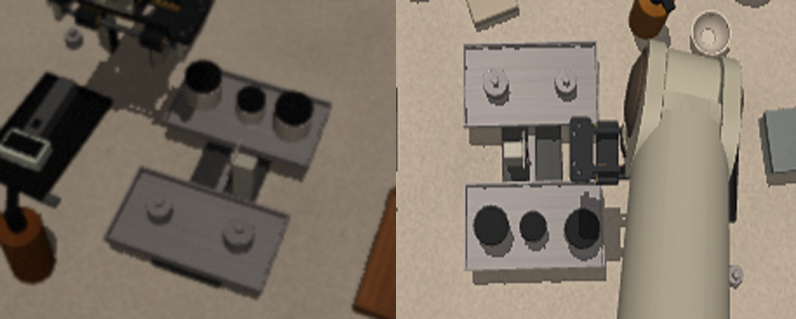

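Two weights are in the far pan and three jars in the near pan. I'll measure tilt by comparing pan patches with the initial (level, empty) scene picture.

```bash
python3 -c "
from h import *
s0=cv2.cvtColor(cv2.imread('pics/s0.png'),cv2.COLOR_BGR2GRAY)
im=cv2.resize(camera('scene'),None,fx=1.25,fy=1.25);cv2.imwrite('pics/s7.png',im[:,:,::-1]);g=cv2.cvtColor(im,cv2.COLOR_RGB2GRAY)
m=camera_model('scene')
def test(n,x0,y0,x1,y1):
    t=g[y0:y1,x0:x1];r=cv2.matchTemplate(s0[y0-12:y1+12,x0-12:x1+12],t,cv2.TM_CCOEFF_NORMED)
    _,v,_,p=cv2.minMaxLoc(r);rr=r[max(p[1]-1,0):p[1]+2,p[0]]
    f=(rr[0]-rr[2])/(2*(rr[0]-2*rr[1]+rr[2])) if len(rr)==3 else 0
    print(n,round(v,3),'now-then px',12-p[0],round(12-p[1]-f,2))
test('far front-right corner',390,300,440,335);test('far left corner',322,275,350,305);test('near left corner',355,195,378,222);test('near right corner',435,205,465,230);test('near right edge2',440,225,462,262)
test('tray ref',470,300,540,355)
for p in((.64,0,.055),(.64,0,.067),(.44,0,.055),(.44,0,.043)): print(w2px('scene',p,m)*1.25)
"
```

```text
far front-right corner 0.92 now-then px 0 0.1
far left corner 0.992 now-then px 0 0.26
near left corner 0.563 now-then px 1 -1.99
near right corner 0.862 now-then px -9 -2.38
near right edge2 0.818 now-then px -3 6.57
tray ref 0.999 now-then px 0 0.02
[380.11800109 290.73886275]
[380.04303444 288.2778599 ]
[410.7990303 227.9075527]
[410.61246548 230.64316227]
```

The far pan is within about 1 mm of level: it shifted 0.1–0.26 px, where the stop would be 2.5 px. The near patches changed because of jar shadows, so I'm not using them. Next is the scanner.

carry_out:
  motion:
    - [-0.6,-5,1,0,0,0,0]
    - [-1.2,-10,3,0,0,0.03,0]
    - [-2.3,-14.7,5.1,0,0,0.03,0]
    - [-2.3,-14.7,5.1,0,0,0.03,0]
    - [-2.3,-14.7,5.1,0,0,0.03,0]

```text
clock: 23.4
tcp_pos: [0.5332, -0.2862, 0.1498]
eef_rot: [0.015, 1.0, 0.001, -0.0]
ft_force: [0.2, 0.3, 0.7]
finger_gap: 0.0459
```

```bash
python3 -c "
from h import *
m=camera_model('wrist');save('wrist','w8.png')
go(.533,-.287,.011,.03)
for p in((.533,-.287,.035),(.48,-.2855,.035),(.574,-.2885,.035),(.533,-.2725,.035)):print(p,w2px('wrist',p,m))
import json;json.dump({'fx':m['fx'],'fy':m['fy'],'cx':m['cx'],'cy':m['cy'],'T':np.array(m['T']).tolist()},open('m8.json','w'))"
```

```text
[ 0.06 -0.16 13.93] [0.001 0.    0.001] t 23.45
(0.533, -0.287, 0.035) [312.63435041 194.05463609]
(0.48, -0.2855, 0.035) [312.52804123 127.33530717]
(0.574, -0.2885, 0.035) [312.30558877 240.71538084]
(0.533, -0.2725, 0.035) [330.60534064 193.54332913]
```

View pics/w8.png

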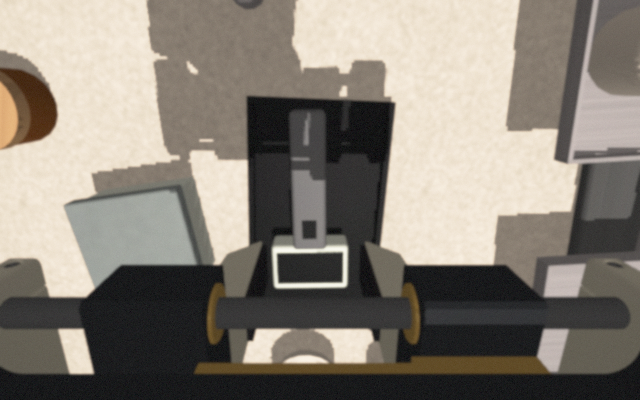

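The wrist view shows the handle axis at u≈309, 3 mm off the prediction, with its rear end at v=110. The scanner origin is at about (.532,-.290) with yaw near 0.

carry_out:
  motion:
    - [0.1,-0.4,6,0,0,-0.015,0]
    - [0.1,-0.4,11,0,0,-0.015,0]
    - [0.1,-0.4,13.9,0,0,-0.015,0]
    - [0.1,-0.4,13.9,0,0,-0.015,0]
    - [0.1,-0.4,13.9,0,0,-0.015,1]

```text
clock: 24.08
tcp_pos: [0.5337, -0.2906, 0.013]
eef_rot: [0.007, 1.0, -0.0, 0.001]
ft_force: [0.7, -0.3, -0.0]
finger_gap: 0.0398
```

carry_out:
  motion:
    - [0,0,0,0,0,0,1]
    - [0,0,0,0,0,0,1]
    - [0,0,0,0,0,0,1]
    - [0,0,-4,0,0,0,1]
    - [0,0,-9,0,0,0,1]

```text
clock: 24.7
tcp_pos: [0.5309, -0.2905, 0.1013]
eef_rot: [0.007, 1.0, 0.001, -0.001]
ft_force: [-0.0, 0.2, -1.3]
finger_gap: 0.0279
```

```bash
python3 -c "
from h import *
go(.50,.434,.17,-.19)"
```

```text
[ 4.19 72.4  -6.77] [ 0.001 -0.002 -0.205] t 24.7
```

carry_out:
  motion:
    - [0.3,3,-4,0,0,-0.02,1]
    - [0.6,9,-8,0,0,-0.04,1]
    - [1,15,-8,0,0,-0.05,1]
    - [1.4,21,-8,0,0,-0.06,1]
    - [1.8,27,-8,0,0,-0.08,1]

```text
clock: 25.32
tcp_pos: [0.518, -0.0202, 0.1822]
eef_rot: [-0.033, 0.999, -0.0, 0.001]
ft_force: [0.9, 0.5, -1.9]
finger_gap: 0.0277
```

carry_out:
  motion:
    - [0.5,6,0,0,0,-0.03,1]
    - [0.9,12,0,0,0,-0.05,1]
    - [1.3,18,0,0,0,-0.07,1]
    - [1.7,24,0,0,0,-0.09,1]
    - [2.1,30,0,0,0,-0.11,1]

```text
clock: 25.95
tcp_pos: [0.4774, 0.2776, 0.1819]
eef_rot: [-0.088, 0.996, -0.0, 0.001]
ft_force: [0.5, -0.3, -1.6]
finger_gap: 0.028
```

```bash
python3 -c "
from h import *
m=camera_model('wrist');s=sense()
E=np.eye(4);E[:3,:3]=R.from_quat(s['eef_rot']).as_matrix();E[:3,3]=s['tcp_pos']
C=np.linalg.inv(E)@np.array(m['T'])
E6=np.eye(4);E6[:3,:3]=R.from_quat([.705,.709,0,0]).as_matrix();E6[:3,3]=[.4562,.3976,.1724]
m6=dict(m);m6['T']=E6@C
q=np.array([px2w('wrist',u,v,.05,m6)[:2] for u,v in((432,94),(473,81),(487,158),(447,169))]);print(q.round(4),q.mean(0))
l=(q[0]+q[1]-q[2]-q[3])/2;w=(q[1]+q[2]-q[0]-q[3])/2;print(np.hypot(*l),np.hypot(*w),np.arctan2(l[1],l[0])-np.pi/2,np.arctan2(w[1],w[0]))
go(.50,.434,.12,-.19)"
```

```text
[[0.5455 0.4756]
 [0.5754 0.4851]
 [0.5951 0.4267]
 [0.564  0.4174]] [0.57000828 0.45119489]
0.061349947226545284 0.031833867074161463 0.3164855494764187 0.2992550938399343
[-4.94 15.01  6.19] [-0.     0.001 -0.015] t 25.95
```

The label measures 61×32 mm (expected 62×34), centred at (.570,.451). Its yaw is 0.31 from this view and about 0.25 from the top view, so I'll use 0.285.

```bash
python3 -c "
from h import *
go(.503,.4315,.102,-.285)"
```

```text
[-5.19 14.71  7.99] [-0.     0.001 -0.11 ] t 25.95
```

carry_out:
  motion:
    - [-2,5.5,0,0,0,-0.05,1]
    - [-4,11,0,0,0,-0.11,1]
    - [-5.2,14.7,2,0,0,-0.11,1]
    - [-5.2,14.7,6,0,0,-0.11,1]
    - [-5.2,14.7,8,0,0,-0.11,1]

```text
clock: 26.58
tcp_pos: [0.502, 0.4287, 0.0988]
eef_rot: [-0.142, 0.99, -0.001, -0.001]
ft_force: [-0.4, -0.7, -2.5]
finger_gap: 0.0277
```

carry_out:
  motion:
    - [0,0,0,0,0,0,1]
    - [0,0,0,0,0,0,1]
    - [0,0,0,0,0,0,1]

```text
clock: 26.95
tcp_pos: [0.5045, 0.4304, 0.1032]
eef_rot: [-0.142, 0.99, 0.001, 0.001]
ft_force: [-0.6, 0.8, -1.3]
finger_gap: 0.0274
```

```bash
python3 -c "
from h import *
go(.503,.4315,.102,-.285)
a=cv2.resize(camera('top')[120:280,95:295],None,fx=1.95,fy=1.95,interpolation=cv2.INTER_CUBIC)
b=cv2.resize(camera('wrist'),(500,312));b=b
cv2.imwrite('pics/c.png',np.hstack([a[:,:290],b])[:,:,::-1])
s=sense();A=R.from_quat(s['eef_rot']).as_matrix();w=s['tcp_pos']+A@[-.07,0,.007]
m=camera_model('top');u=w2px('top',w+[0,0,.026],m);print('window',w,'head top px in pic',(u-[95,120])*1.95,'wrist px of window',w2px('wrist',w)*[500/640,.78], 'grip',s['finger_gap'])"
```

```text
[0.11 0.15 0.12] [ 0.001  0.003 -0.001] t 26.95
window [0.57126655 0.44995332 0.09589985] head top px in pic [104.21209048  98.14271626] wrist px of window [245.39614295 284.54744465] grip 0.02774334543053836
```

View pics/c.png

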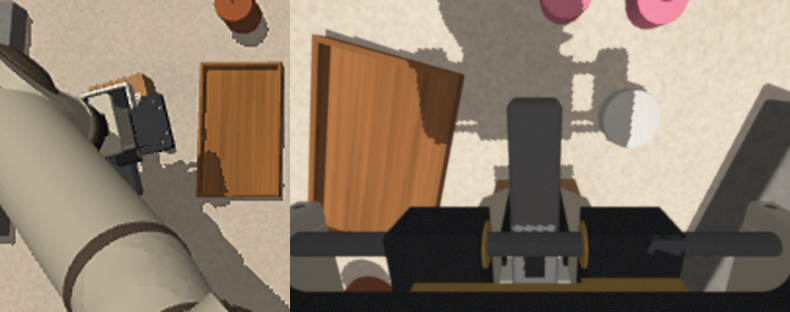

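The carton edge lies square under the head, and its centre is within about 5 px of the handle axis. I'll nudge 2 mm and hold.

carry_out:
  motion:
    - [0,0.2,0,0,0,0,1]
    - [0,0.2,0,0,0,0,1]
    - [0,0.2,0,0,0,0,1]
    - [0,0.2,0,0,0,0,1]
    - [0,0.2,0,0,0,0,1]

```text
clock: 27.68
tcp_pos: [0.5027, 0.4318, 0.1011]
eef_rot: [-0.142, 0.99, -0.0, -0.0]
ft_force: [-0.0, 0.2, -1.4]
finger_gap: 0.0277
```

carry_out:
  motion:
    - [0,0,0,0,0,0,1]
    - [0,0,0,0,0,0,1]
    - [0,0,0,0,0,0,1]
    - [0,0,0,0,0,0,1]
    - [0,0,0,0,0,0,1]

```text
clock: 28.3
tcp_pos: [0.5027, 0.4319, 0.1012]
eef_rot: [-0.142, 0.99, 0.0, -0.0]
ft_force: [0.3, 0.3, -1.8]
finger_gap: 0.0275
```

carry_out:
  motion:
    - [0,0,0,0,0,0,1]
    - [0,0,0,0,0,0,1]
    - [0,0,0,0,0,0,1]
    - [0,0,0,0,0,0,1]
    - [0,0,0,0,0,0,1]

```text
clock: 28.92
tcp_pos: [0.5027, 0.4319, 0.1012]
eef_rot: [-0.142, 0.99, 0.0, -0.0]
ft_force: [0.5, -0.1, -2.4]
finger_gap: 0.0276
```

carry_out:
  motion:
    - [0,0,0,0,0,0,1]
    - [0,0,0,0,0,0,1]
    - [0,0,0,0,0,0,1]
    - [0,0,-4,0,0,0,1]
    - [0,0,-8,0,0,0,1]

```text
clock: 29.55
tcp_pos: [0.5023, 0.4315, 0.1815]
eef_rot: [-0.142, 0.99, -0.0, -0.001]
ft_force: [1.1, 0.6, -1.8]
finger_gap: 0.0277
```

```bash
python3 -c "
from h import *
go(.532,-.288,.185,.01)"
```

```text
[ 17.4  -69.88  -0.29] [-0.001 -0.001  0.295] t 29.55
```

carry_out:
  motion:
    - [1.4,-5.7,0,0,0,0.06,1]
    - [2.8,-11.4,0,0,0,0.12,1]
    - [4.2,-17.1,0,0,0,0.18,1]
    - [5.6,-22.8,0,0,0,0.24,1]
    - [7,-28.5,0,0,0,0.295,1]

```text
clock: 30.18
tcp_pos: [0.5157, 0.1368, 0.1816]
eef_rot: [0.006, 1.0, 0.0, 0.0]
ft_force: [-0.4, 0.2, -2.1]
finger_gap: 0.0282
```

```bash
python3 -c "
from h import *
go(.532,-.286,.185,.01)"
```

```text
[ -2.11 -42.26  -0.35] [ 0.     0.001 -0.002] t 30.18
```

carry_out:
  motion:
    - [-0.3,-6,0,0,0,0,1]
    - [-0.6,-12,0,0,0,0,1]
    - [-0.9,-18,0,0,0,0,1]
    - [-1.2,-24,0,0,0,0,1]
    - [-1.5,-30,0,0,0,0,1]

```text
clock: 30.8
tcp_pos: [0.5279, -0.1632, 0.1817]
eef_rot: [0.005, 1.0, -0.0, 0.001]
ft_force: [0.6, 0.8, -1.2]
finger_gap: 0.0276
```

carry_out:
  motion:
    - [-0.3,-6,0,0,0,0,1]
    - [-0.6,-12.2,0,0,0,0,1]
    - [-0.6,-12.2,5,0,0,0,1]
    - [-0.6,-12.2,10,0,0,0,1]
    - [-0.6,-12.2,14,0,0,0,1]

```text
clock: 31.42
tcp_pos: [0.532, -0.2833, 0.0393]
eef_rot: [0.005, 1.0, 0.0, -0.0]
ft_force: [0.6, -0.3, -0.8]
finger_gap: 0.0279
```

carry_out:
  motion:
    - [0,0,0,0,0,0,1]
    - [0,0,0,0,0,0,1]

```text
clock: 31.68
tcp_pos: [0.5338, -0.284, 0.0427]
eef_rot: [0.005, 1.0, -0.0, 0.001]
ft_force: [-0.2, 0.8, -1.6]
finger_gap: 0.0277
```

```bash
python3 -c "
from h import *
go(.532,-.286,.0125,.01)"
```

```text
[ 0.18 -0.2   3.02] [-0.001  0.002  0.   ] t 31.68
```

carry_out:
  motion:
    - [0.1,-0.2,1.5,0,0,0,1]
    - [0.1,-0.2,2.9,0,0,0,1]
    - [0.1,-0.2,3,0,0,0,1]
    - [0.1,-0.2,3,0,0,0,1]
    - [0.1,-0.2,3,0,0,0,0]

```text
clock: 32.3
tcp_pos: [0.5317, -0.2856, 0.0112]
eef_rot: [0.005, 1.0, -0.0, 0.0]
ft_force: [0.0, 0.7, 0.1]
finger_gap: 0.0337
```

carry_out:
  motion:
    - [0,0,0,0,0,0,0]
    - [0,0,0,0,0,0,0]
    - [0,0,-5,0,0,0,0]
    - [0,0,-10,0,0,0,0]
    - [0,0,-15,0,0,0,0]

```text
clock: 32.92
tcp_pos: [0.5313, -0.2853, 0.1624]
eef_rot: [0.005, 1.0, 0.0, -0.0]
ft_force: [1.3, -0.1, -0.4]
finger_gap: 0.0457
```

carry_out:
  motion:
    - [0,0,0,0,0,0.16,-0.5]
    - [0,0,0,0,0,0.32,-0.5]
    - [0,5,0,0,0,0.48,-0.5]
    - [0,10,0,0,0,0.64,-0.5]
    - [0,15,0,0,0,0.8,-0.5]

```text
clock: 33.55
tcp_pos: [0.5328, -0.1339, 0.1611]
eef_rot: [0.396, 0.918, 0.0, -0.0]
ft_force: [0.2, -0.2, -0.0]
finger_gap: 0.0686
```

carry_out:
  motion:
    - [0,0,0,0,0,0.16,-0.5]
    - [0,0,0,0,0,0.32,-0.5]
    - [0,0,0,0,0,0.48,-0.5]
    - [0,0,0,0,0,0.64,-0.5]
    - [0,0,0,0,0,0.76,-0.5]

```text
clock: 34.17
tcp_pos: [0.5329, -0.1353, 0.161]
eef_rot: [0.708, 0.706, -0.0, -0.0]
ft_force: [-0.3, 1.1, 0.4]
finger_gap: 0.0691
```

```bash
python3 -c "
from h import *
im=camera('top');cv2.imwrite('pics/d.png',cv2.resize(im[110:290,95:500],None,fx=1.95,fy=1.95,interpolation=cv2.INTER_CUBIC)[:,:,::-1])
s0=cv2.cvtColor(cv2.imread('pics/s7.png'),cv2.COLOR_BGR2GRAY)
go(.438,-.068,.15,1.5708)"
```

```text
[ 6.65 -9.54  1.11] [-0.    -0.    -0.007] t 34.23
```

View pics/d.png

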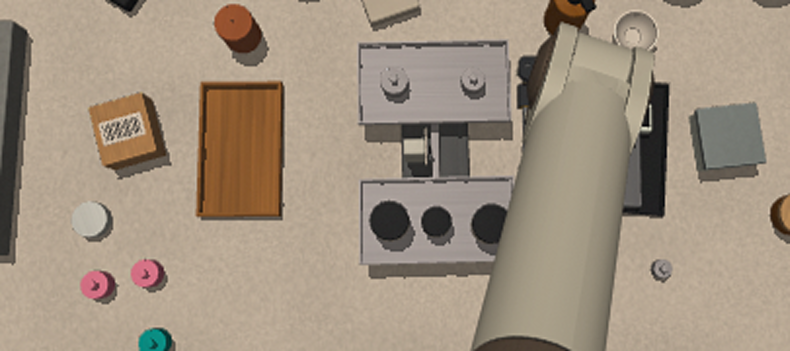

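The weights, jars and scanner are in place; the dock is partly hidden by the arm and will be checked at the end. Now the jars go to the tray.

carry_out:
  motion:
    - [3,-5,0,0,0,0,-0.5]
    - [6.4,-9.6,0,0,0,0,-0.5]
    - [6.4,-9.6,0,0,0,0,-0.5]
    - [6.4,-9.6,0,0,0,0,-0.5]

```text
clock: 34.72
tcp_pos: [0.4378, -0.0716, 0.1617]
eef_rot: [0.706, 0.708, 0.001, 0.001]
ft_force: [0.4, -0.7, 0.2]
finger_gap: 0.0688
```

```bash
python3 -c "
from h import *
blob(.436,-.070,.109,w=60)
go(.436,-.070,.081,1.5708)"
```

```text
exp 309 220 got [309. 226.] box [ 268  188   82   77 4934] [ 0.4357 -0.0742  0.109 ]
[ 0.21 -0.25  8.08] [0.002 0.    0.002] t 34.77
```

carry_out:
  motion:
    - [0,-0.2,5,0,0,0,-0.5]
    - [0,-0.2,8,0,0,0,-0.5]
    - [0,-0.2,8,0,0,0,-0.5]
    - [0,-0.2,8,0,0,0,1]
    - [0,-0.2,8,0,0,0,1]

```text
clock: 35.4
tcp_pos: [0.4363, -0.0719, 0.0824]
eef_rot: [0.707, 0.707, 0.001, 0.001]
ft_force: [0.9, 0.6, -0.4]
finger_gap: 0.0534
```

carry_out:
  motion:
    - [0,0,0,0,0,0,1]
    - [0,0,0,0,0,0,1]
    - [0,0,-3,0,0,0,1]
    - [0,0,-7,0,0,0,1]
    - [0,0,-10,0,0,0,1]

```text
clock: 36.02
tcp_pos: [0.4348, -0.0714, 0.1826]
eef_rot: [0.707, 0.708, 0.0, 0.0]
ft_force: [1.7, 0.8, -2.7]
finger_gap: 0.0538
```

carry_out:
  motion:
    - [4,3,0,0,0,0,1]
    - [8,6,0,0,0,-0.16,1]
    - [13,9,0,0,0,-0.32,1]
    - [18,12,0,0,0,-0.48,1]
    - [23,15,0,0,0,-0.64,1]

```text
clock: 36.65
tcp_pos: [0.5849, 0.1602, 0.1809]
eef_rot: [0.446, 0.895, -0.0, -0.0]
ft_force: [1.4, 0.1, -2.1]
finger_gap: 0.0533
```

```bash
python3 -c "
from h import *
go(.608,.287,.15,0)"
```

```text
[8.73 9.48 3.09] [-0.001 -0.001 -0.924] t 36.65
```

carry_out:
  motion:
    - [3,3,1,0,0,-0.18,1]
    - [6,6,2,0,0,-0.36,1]
    - [8.7,9.5,3,0,0,-0.54,1]
    - [8.7,9.5,3,0,0,-0.72,1]
    - [8.7,9.5,3,0,0,-0.9,1]

```text
clock: 37.28
tcp_pos: [0.6076, 0.2858, 0.1499]
eef_rot: [0.011, 1.0, -0.0, -0.001]
ft_force: [0.4, -0.9, -2.1]
finger_gap: 0.0536
```

carry_out:
  motion:
    - [0,0,2,0,0,-0.02,1]
    - [0,0,2,0,0,-0.02,1]

```text
clock: 37.52
tcp_pos: [0.6066, 0.2837, 0.1279]
eef_rot: [0.007, 1.0, -0.001, -0.003]
ft_force: [0.3, 0.1, -2.5]
finger_gap: 0.0535
```

```bash
python3 -c "
from h import *
m=camera_model('wrist');save('wrist','w9.png')
go(.608,.287,.033,0)
for p in((.648,.23,.02),(.648,.348,.02),(.448,.228,.02),(.448,.348,.02)):print(p,w2px('wrist',p,m))"
```

```text
[-0.09  0.31  9.61] [-0.002 -0.004 -0.013] t 37.58
(0.648, 0.23, 0.02) [249.61316157 246.01233986]
(0.648, 0.348, 0.02) [392.84440912 244.55232422]
(0.448, 0.228, 0.02) [226.31338641 -33.21028837]
(0.448, 0.348, 0.02) [409.75908513 -36.0469355 ]
```

View pics/w9.png

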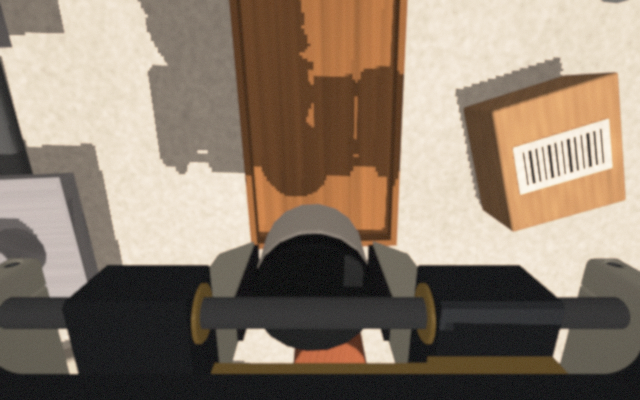

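The tray edges match the prediction (u 250–397, v≈245). Lowering.

carry_out:
  motion:
    - [0,0.3,4,0,0,0,1]
    - [0,0.3,8,0,0,0,1]
    - [0,0.3,9.6,0,0,0,1]
    - [0,0.3,9.6,0,0,0,1]
    - [0,0.3,9.6,0,0,0,-0.4]

```text
clock: 38.2
tcp_pos: [0.6105, 0.2889, 0.0373]
eef_rot: [0.005, 1.0, 0.001, 0.002]
ft_force: [-0.2, 0.0, 0.6]
finger_gap: 0.0595
```

carry_out:
  motion:
    - [0,0,0,0,0,0,-0.4]
    - [0,0,0,0,0,0,-0.4]
    - [0,0,-5,0,0,0,-0.4]
    - [0,0,-10,0,0,0,-0.4]
    - [0,0,-14,0,0,0,-0.4]

```text
clock: 38.83
tcp_pos: [0.6096, 0.2885, 0.1783]
eef_rot: [0.005, 1.0, 0.001, 0.001]
ft_force: [0.3, 0.7, -0.2]
finger_gap: 0.0639
```

```bash
python3 -c "
from h import *
m=camera_model('wrist');s=sense()
E=np.eye(4);E[:3,:3]=R.from_quat(s['eef_rot']).as_matrix();E[:3,3]=s['tcp_pos']
C=np.linalg.inv(E)@np.array(m['T'])
E9=np.eye(4);E9[:3,:3]=R.from_quat([.007,1,-.001,-.003]).as_matrix();E9[:3,3]=[.6076,.285,.128]
m['T']=E9@C
q=np.array([px2w('wrist',u,v,.05,m)[:2] for u,v in((513,148),(608,120),(613,165),(522,193))]);print('label',q.mean(0),np.arctan2(*(q[1]-q[0]+q[2]-q[3])[::-1])-np.pi/2)
go(.437,.0,.18,1.5708);go(.437,.069,.18,1.5708)"
```

```text
label [0.57214629 0.45381687] 0.3018069102524201
[ 16.97 -29.01  -0.25] [3.000e-03 1.000e-03 1.561e+00] t 38.83
[ 17.04 -22.11  -0.24] [3.000e-03 1.000e-03 1.561e+00] t 38.83
```

Label re-measured at (.572,.454), yaw 0.30, against the scan position (.570,.452), yaw 0.285, so they agree. Next jar.

carry_out:
  motion:
    - [3.5,-4.5,0,0,0,0.17,-0.4]
    - [7,-9,0,0,0,0.34,-0.4]
    - [10.5,-13.5,0,0,0,0.51,-0.5]
    - [14,-18,0,0,0,0.68,-0.5]
    - [17,-22.1,0,0,0,0.85,-0.5]

```text
clock: 39.45
tcp_pos: [0.4356, 0.0673, 0.1759]
eef_rot: [0.42, 0.908, 0.0, 0.001]
ft_force: [1.4, -0.6, 0.0]
finger_gap: 0.0693
```

carry_out:
  motion:
    - [0,0,0,0,0,0.18,-0.5]
    - [0,0,0,0,0,0.36,-0.5]
    - [0,0,0,0,0,0.54,-0.5]
    - [0,0,0,0,0,0.71,-0.5]
    - [0,0,0,0,0,0.71,-0.5]

```text
clock: 40.08
tcp_pos: [0.437, 0.0689, 0.1758]
eef_rot: [0.706, 0.708, 0.001, 0.0]
ft_force: [-0.2, -0.1, 0.5]
finger_gap: 0.069
```

```bash
python3 -c "
from h import *
blob(.437,.069,.121,w=60)
go(.437,.069,.094,1.5708)"
```

```text
exp 312 221 got [314. 226.] box [ 275  188   80   77 4869] [0.4387 0.0657 0.121 ]
[ 0.   -0.    8.17] [ 0.001 -0.     0.005] t 40.12
```

carry_out:
  motion:
    - [-0.2,0.1,5,0,0,0,-0.5]
    - [-0.2,0.1,8.2,0,0,0,-0.5]
    - [-0.2,0.1,8.2,0,0,0,-0.5]
    - [-0.2,0.1,8.2,0,0,0,1]
    - [-0.2,0.1,8.2,0,0,0,1]

```text
clock: 40.75
tcp_pos: [0.439, 0.0671, 0.0946]
eef_rot: [0.707, 0.708, 0.001, 0.001]
ft_force: [1.3, 0.5, -0.2]
finger_gap: 0.0537
```

carry_out:
  motion:
    - [0,0,0,0,0,0,1]
    - [0,0,0,0,0,0,1]
    - [0,0,-2,0,0,0,1]
    - [0,0,-5,0,0,-0.16,1]
    - [0,0,-8,0,0,-0.32,1]

```text
clock: 41.38
tcp_pos: [0.4369, 0.0666, 0.1737]
eef_rot: [0.583, 0.813, -0.001, -0.001]
ft_force: [0.2, 0.2, -1.7]
finger_gap: 0.0532
```

carry_out:
  motion:
    - [4,1,0,0,0,-0.18,1]
    - [8,2,0,0,0,-0.36,1]
    - [12,3,0,0,0,-0.54,1]
    - [16,4,0,0,0,-0.72,1]
    - [18,5,0,0,0,-0.9,1]

```text
clock: 42.0
tcp_pos: [0.427, 0.2557, 0.173]
eef_rot: [0.169, 0.986, 0.0, -0.001]
ft_force: [0.2, -1.1, -1.3]
finger_gap: 0.0532
```

```bash
python3 -c "
from h import *
go(.487,.288,.1,0)"
```

```text
[-4.59  5.05  7.29] [ 0.    -0.001 -0.341] t 42.0
```

carry_out:
  motion:
    - [-2.3,2.5,0,0,0,-0.17,1]
    - [-4.6,5,2,0,0,-0.34,1]
    - [-4.6,5,6,0,0,-0.34,1]
    - [-4.6,5,9,0,0,-0.34,1]
    - [-4.6,5,9,0,0,-0.34,1]

```text
clock: 42.62
tcp_pos: [0.4861, 0.2828, 0.0804]
eef_rot: [0.005, 1.0, -0.002, -0.003]
ft_force: [0.2, 0.2, -2.3]
finger_gap: 0.0534
```

```bash
python3 -c "
from h import *
go(.487,.288,.0325,0)"
```

```text
[-0.11  0.53  4.79] [-0.004 -0.006 -0.01 ] t 42.62
```

carry_out:
  motion:
    - [-0.1,0.4,2,0,0,0,1]
    - [-0.1,0.4,4.8,0,0,0,1]
    - [-0.1,0.4,5,0,0,0,1]
    - [-0.1,0.4,5,0,0,0,1]
    - [-0.1,0.4,5,0,0,0,-0.4]

```text
clock: 43.25
tcp_pos: [0.4904, 0.2889, 0.0344]
eef_rot: [0.005, 1.0, 0.0, 0.001]
ft_force: [0.8, -0.4, 0.2]
finger_gap: 0.0593
```

carry_out:
  motion:
    - [0,0,0,0,0,0,-0.4]
    - [0,0,0,0,0,0,-0.4]
    - [0,0,-5,0,0,0,-0.4]
    - [0,0,-10,0,0,0,-0.4]
    - [0,0,-14,0,0,0.16,-0.4]

```text
clock: 43.88
tcp_pos: [0.4902, 0.2888, 0.1755]
eef_rot: [0.087, 0.996, 0.001, 0.001]
ft_force: [0.5, -0.4, -0.9]
finger_gap: 0.0638
```

```bash
python3 -c "
from h import *
go(.438,.0,.175,1.5708)"
```

```text
[ 1.600e-01 -2.934e+01  1.000e-02] [ 0.002 -0.     1.397] t 43.88
```

carry_out:
  motion:
    - [0,-6,0,0,0,0.17,-0.5]
    - [0,-12,0,0,0,0.34,-0.5]
    - [0,-18,0,0,0,0.51,-0.5]
    - [0,-24,0,0,0,0.68,-0.5]
    - [0.1,-29.3,0,0,0,0.85,-0.5]

```text
clock: 44.5
tcp_pos: [0.4388, -0.0022, 0.1737]
eef_rot: [0.491, 0.871, 0.0, 0.0]
ft_force: [1.1, -0.8, 0.2]
finger_gap: 0.0689
```

carry_out:
  motion:
    - [0,0,0,0,0,0.18,-0.5]
    - [0,0,0,0,0,0.36,-0.5]
    - [0,0,0,0,0,0.547,-0.5]
    - [0,0,0,0,0,0.547,-0.5]

```text
clock: 45.0
tcp_pos: [0.4393, 0.0, 0.1735]
eef_rot: [0.705, 0.709, 0.0, 0.0]
ft_force: [-0.2, -0.2, 0.5]
finger_gap: 0.0692
```

```bash
python3 -c "
from h import *
blob(.438,.0,.109,w=60,show='w10.png')
go(.438,.0,.086,1.5708)"
```

```text
exp 310 216 got [311. 214.] box [ 282  186   59   58 2738] [0.4388 0.0011 0.109 ]
[-0.   -0.13  8.74] [ 0.    -0.     0.008] t 45.05
```

carry_out:
  motion:
    - [0,0,5,0,0,0,-0.5]
    - [0,0,8.8,0,0,0,-0.5]
    - [0,0,8.8,0,0,0,-0.5]
    - [0,0,8.8,0,0,0,1]
    - [0,0,8.8,0,0,0,1]

```text
clock: 45.68
tcp_pos: [0.4408, 0.0, 0.0868]
eef_rot: [0.705, 0.709, 0.001, 0.001]
ft_force: [0.1, 0.9, -0.1]
finger_gap: 0.0531
```

carry_out:
  motion:
    - [0,0,0,0,0,0,1]
    - [0,0,0,0,0,0,1]
    - [0,0,0,0,0,0,1]
    - [0,0,-5,0,0,-0.16,1]
    - [0,0,-9,0,0,-0.32,1]

```text
clock: 46.3
tcp_pos: [0.4388, -0.0002, 0.176]
eef_rot: [0.582, 0.813, -0.001, -0.0]
ft_force: [1.1, -0.2, -0.6]
finger_gap: 0.0413
```

carry_out:
  motion:
    - [4,1,0,0,0,-0.18,1]
    - [8,2,0,0,0,-0.36,1]
    - [12,3,0,0,0,-0.54,1]
    - [16,4,0,0,0,-0.72,1]
    - [20,6,0,0,0,-0.9,1]

```text
clock: 46.92
tcp_pos: [0.4315, 0.2094, 0.1749]
eef_rot: [0.17, 0.986, -0.0, -0.0]
ft_force: [1.0, 0.1, -1.1]
finger_gap: 0.0414
```

```bash
python3 -c "
from h import *
go(.549,.288,.12,0)"
```

```text
[-8.45 11.34  5.47] [-0.001 -0.001 -0.341] t 46.92
```

carry_out:
  motion:
    - [-3,4,2,0,0,-0.17,1]
    - [-6,8,3,0,0,-0.34,1]
    - [-8.4,11.3,5.4,0,0,-0.34,1]
    - [-8.4,11.3,5.4,0,0,-0.34,1]
    - [-8.4,11.3,5.4,0,0,-0.34,1]

```text
clock: 47.55
tcp_pos: [0.5487, 0.2857, 0.1204]
eef_rot: [0.003, 1.0, -0.001, -0.001]
ft_force: [-0.2, 0.2, -0.8]
finger_gap: 0.0415
```

```bash
python3 -c "
from h import *
m=camera_model('wrist')
save('wrist','w11.png')
go(.549,.288,.026,0)
for x in(.489,.61):print(w2px('wrist',(x,.288,.059),m))"
```

```text
[-0.    0.24  9.52] [-0.001 -0.001 -0.007] t 47.6
[317.22757819 125.97578271]
[317.67148032 297.9730208 ]
```

View pics/w11.png

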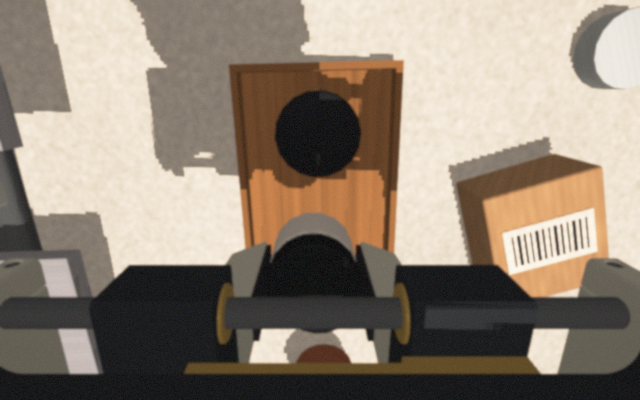

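The first large jar stands in the tray with its lid at (318,133), so x≈.494. Lowering the small jar at x≈.551.

carry_out:
  motion:
    - [-0.2,0.2,4,0,0,0,1]
    - [-0.2,0.2,8,0,0,0,1]
    - [-0.2,0.2,9.7,0,0,0,1]
    - [-0.2,0.2,9.7,0,0,0,1]
    - [-0.2,0.2,9.7,0,0,0,-0.3]

```text
clock: 48.22
tcp_pos: [0.5527, 0.2888, 0.0258]
eef_rot: [0.003, 1.0, 0.001, 0.001]
ft_force: [-0.1, -0.9, -0.4]
finger_gap: 0.0475
```

carry_out:
  motion:
    - [0,0,0,0,0,0,-0.4]
    - [0,0,0,0,0,0,-0.4]
    - [0,0,-5,0,0,0,-0.4]
    - [0,0,-10,0,0,0,-0.4]
    - [0,0,-15,0,0,0,-0.4]

```text
clock: 48.85
tcp_pos: [0.5518, 0.2883, 0.1759]
eef_rot: [0.003, 1.0, 0.0, 0.0]
ft_force: [0.7, -0.1, 0.6]
finger_gap: 0.0644
```

carry_out:
  motion:
    - [5,-3,0,0,0,0,-0.4]
    - [10,-6,0,0,0,0,-0.4]
    - [15,-12,0,0,0,0,-0.4]
    - [17,-18,0,0,0,0,-0.4]
    - [17,-23,0,0,0,0,-0.4]

```text
clock: 49.48
tcp_pos: [0.379, 0.0605, 0.1746]
eef_rot: [0.002, 1.0, 0.0, 0.0]
ft_force: [2.0, 0.3, 0.1]
finger_gap: 0.0641
```

```bash
python3 -c "
from h import *
a=camera('scene')[110:310,150:520];a=cv2.resize(a,(780,422),interpolation=cv2.INTER_CUBIC)
b=camera('top')[140:230,180:460];b=cv2.resize(b,(560,178),interpolation=cv2.INTER_CUBIC)
o=np.zeros((600,780,3),np.uint8);o[:422]=a;o[422:,:560]=b
cv2.imwrite('pics/e.png',o[:,:,::-1])"
```

```text
(no output)
```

View pics/e.png

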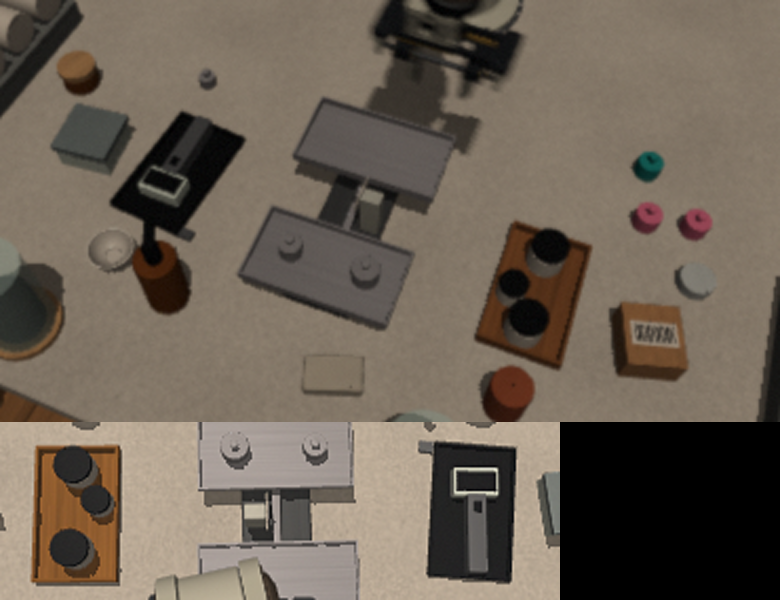

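All three jars stand upright in the tray, the scanner lies flat in its dock, the weights are in the far pan, and the other goods are where they were. Handing in.

```bash
python3 -c "
from h import *
print(close_job(),sense()['clock'])"
```

```text
the job is handed in; nothing more can be done
the job is handed in; nothing more can be done
```

I did every step in the order asked and handed the job in at about 50 s on the robot clock. No verdict was reported.

- **Weighing:** I stood all three jars (two large, one small) in the near pan, then put the 200 g and 300 g weights in the far pan and let go. The far pan's image shift showed the beam within about 1 mm of level. The same check on the near pan was unusable because the jars and their shadows changed the picture.
- **Scan:** I held the scanner for about 2 s with its window about 45 mm above the label. A later, separate measurement of the label agreed with the scan position to about 2 mm and 0.02 rad. Nothing reports whether the barcode was actually read.
- **Return:** The final pictures show the scanner flat in its dock and all three jars upright in the wooden tray. The weights are still in the far pan and the other goods look undisturbed.
- **Off target:** The small jar ended up about 2 cm to one side of where I released it, still upright and inside the tray. One large jar was let go about 5 mm above the tray floor, and it also stands upright.

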